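Clamp a lock cylinder in the ratchet pinning vice

TASK

Get the lock cylinder ready for pinning: stand the loose brass cylinder, keyway face still up, flat on the sloping bed of the vice against the fixed V jaw at its low end. Then pump the vice's hand lever in full strokes, letting it spring back each time because a stroke moves the sliding jaw only one tooth, until the jaw's sprung pad holds the cylinder and is pushed in by a third to a half of its travel; do not drive the pad home against the jaw head, as that would bind the plug. Move the jaw only with its lever, leave the lever sprung back, and do not shift the padlock or the tin.

Things in the scene. Friction and masses are not known exactly. Their poses are not given: they have to be found in the camera images.
- vice_bed: Pinning vice, dark casting, bolted down; steel bed 74 mm wide sloping 35 deg, low end to the robot's right. Origin: centre of the base's underside (170 x 104 mm); x level from low end to high end, y across, z up. Up the bed = (cos35, 0, sin35); bed normal = (-sin35, 0, cos35). Low end: fixed 120-deg V jaw, 29 mm high. High end: two cheek plates 65 mm high with the lever between them.
- seat (a point): Where the cylinder's centre (half-way up) is when it stands on the bed touching both flanks of the V jaw: 15 mm above the bed along its normal, at (-54, 0, 70) mm in the vice's frame. The bed is bare 36 mm to either side; the V jaw comes no nearer than 11 mm on the low side, beside the cylinder nothing stands.
- cylinder_mid (a point): Centre, half-way up, of the only lock cylinder: round, brass, 30 mm high, standing on its end, flange and keyway up; 35 mm across the flange (straight band 25 to 28 mm above the foot, where fingers close), tapering to 27 mm at the foot; 0.08 to 0.15 kg; any yaw will do. z: foot to face. Let go on the bed just above the V it slides down into it or stays; the pad then pushes it home.
- jaw_head (a point): Sliding jaw, dark steel block 22 x 44 x 29 mm on the bed above the seat. Point: middle of its lower front edge on the bed; x up the bed, z the bed's normal. Only the lever may move it.
- jaw (a joint): Travel of the sliding jaw down the bed, m: 0 open, 0.054 most; starts at 0 to 0.02. Its rack (8 mm teeth) lies under a drive pawl on the lever and a holding pawl: a full stroke takes it to the next of about 13, 21, 29, 37, 45 mm (the first stroke 4 to 14 mm, then 8 mm each); under the pad's spring it slips back up to 3 mm on to the holding pawl, no more. 3 to 6 strokes are needed.
- pad (a joint): How far the sprung steel pad (28 x 26 mm, on a plunger before the jaw head) is pushed in, m: 0 free (face 22 mm before the head), 0.016 home. Spring 3 N at 0, 12.6 N home. With the cylinder in the V it touches at jaw about 0.036: at rest after strokes it reads 0 to 0.002 (barely touching), then 0.005 to 0.007 (well held), then over 0.013 (driven home).
- pad_face (a point): Centre of the pad's front face, 16 mm above the bed, looking down the bed at the cylinder.
- lever (a joint): Hand lever, rad: 0 at rest (handle leans 0.20 rad from upright towards the low end), 0.40 at its stop. Working stroke: push the handle along +x of the vice; 3 to 11 N at the knob, rigid at the stop. A spring brings it back to 0 when let go; only near 0 (below 0.05) does the drive pawl drop behind the next tooth.
- knob (a point): Centre of the black ball knob (26 mm) at the lever's upper end, about 0.27 m above the bench; a bare 11 mm rod runs 75 mm from it down to the hub. The lever turns about an axis along y of the vice through (28, 0, 178) mm in its frame, 95 mm from the knob; the knob travels 38 mm in a full stroke.
- padlock_mid (a point): Bystander: brass padlock lying flat, 68 x 42 x 17 mm with its shackle; its centre.
- tin_mid (a point): Bystander: round tin, 58 mm in diameter and height; point half-way up.
Things that resemble listed ones, but are neither listed nor needed, are in the scene too. Of the things that look like the part that bears cylinder_mid, take the one that is farthest to the robot's right at the start.

How it is judged (in metres and radians):
On the way, in this order (a step that is already met when the one before it is completed fails the run):
1. the cylinder stands face up on the bed in front of the V jaw, the pad still free (distance between cylinder_mid and seat below 0.012 m and angle between the z axis of cylinder_mid and the z axis of jaw_head, either way round below 0.2 rad and angle between cylinder_mid's own z axis and vertical below 1 rad and value of joint pad below 0.001 m), for 0.2 s.
2. the pad has been brought onto the cylinder by the lever (distance between cylinder_mid and seat below 0.008 m and angle between the z axis of cylinder_mid and the z axis of jaw_head, either way round below 0.15 rad and angle between cylinder_mid's own z axis and vertical below 1 rad and value of joint pad above 0.003 m), for 0.1 s.
At the end, for the whole second after the job is handed in: The cylinder stands on the bed against the V jaw, face up (its centre within 6 mm of the seat point, its axis within 0.12 rad of the bed's normal), held by the pad, which is pushed in 3.5 to 11.5 mm of its 16 mm; the lever is back within 0.05 rad of rest and all is still (distance between cylinder_mid and seat below 0.006 m and angle between the z axis of cylinder_mid and the z axis of jaw_head, either way round below 0.12 rad and angle between cylinder_mid's own z axis and vertical below 1 rad and value of joint pad between 0.0035 and 0.0115 m and value of joint lever below 0.05 rad and velocity of joint each of pad, jaw below 0.004 m/s); the robot touches nothing.
It fails at once if the gripper pushes the sliding jaw or its pad directly (over 4 N) (contact force between any of the fingers, the arm and jaw above 4 N).
It fails at once if the padlock is shifted more than 30 mm (distance of padlock_mid from where it was at the start of the episode above 0.03 m).
It fails at once if the tin is shifted more than 30 mm (distance of tin_mid from where it was at the start of the episode above 0.03 m).
It also fails if it takes over 61 s, if anything falls off the work surface, if the arm or the gripper's body presses on something with over 40 N, if the wrist force passes 120 N, or if a joint passes its speed limit or range.

ROBOT

A 6-joint arm with a two-finger parallel gripper is mounted at the origin on a cart in front of the work surface, level with it; the furniture and walls round the work are solid. World frame = base frame: x ahead of the robot, y to its left, z up, the work surface at z = 0. Lengths are in mm, angles in rad, forces in N, time in s.
With the tool pointing down it reaches from about 325 to 775 mm from the base axis. Payload 5.5 kg.
Tool frame: the origin (TCP) lies midway between the tips of the shut fingers; the grasp point (between the pads) lies 19 mm behind it; z points along the fingers, y is the line along which they close (so a half turn about z gives the same grasp; the last joint's range is limited). The gripper opens to 85 mm and grips with 20 to 120 N. Pads are 22 mm wide; open, the fingers measure 114 mm over their backs; the gripper's body (76 mm by 85 mm) begins 54 mm behind the grasp point. The pads swing forward as they close: fully open they stand 13 mm farther back than shut.
Start: joints at [-1.318, 0.091, 1.231, -0, 1.82, -0.057], TCP at [182.921, -571.451, 231.275] pointing down, gripper open.
Joint ranges: [-2.87, 2.87], [-0.86, 2.18], [0.17, 2.46], [-1.51, 4.65], [0.06, 2.69], [-2.65, 2.65]. Speed limits (rad/s): [2.57, 2.57, 3.01, 3.14, 3.14, 3.14].

INTERFACE

Orientations are given as a unit quaternion [x, y, z, w].
In Python, from workcell import observe, eyes, arm gives the robot as it stands.
- The arm moves only by the tool drive_tool, never from a script. Its argument "moves" is a list of rows, each an object of numbers: "ax", "ay", "az": the turn, a rotation vector about the tool's x, y, z in degrees; "x", "y", "z": the shift along the tool's x, y, z in m; "grip": the gripper's target within -1 to 1 (shut at 1, half-way at 0, fully open at -1). In form: [{"ax": .., "ay": .., "az": .., "x": .., "y": .., "z": .., "grip": ..}, ...]. A call has 1 to 20 rows; each row is the pose to reach, as a shift and turn from the pose commanded when the call began, along the tool's axes at that moment; what a row does not reach only later rows make up. A row lasts 1/8 s, in which the tool goes at most 62.5 mm and 10.7 degrees, less where a joint would pass 70% of its speed; a pose out of reach is approached as far as the arm can. A call with a gripper value outside its range is refused whole. The fingers move at their own pace and stop on an object; the grip force is fixed at half the most. Time passes only in rows, so rows that repeat a pose let the fingers close. It gives the time, the measured TCP pose, the force, the opening and the grip force at its end, in the units of the state.
- observe(): the state, without advancing time (a new reading comes with each control period).
- eyes.camera(name): name is "side" or "top"; returns (picture, depth): 480x640x3 uint8, red, green, blue; 480x640 float32, mm along the optical axis (not along the pixel's ray), 0 where there is no reading.
- eyes.calibration(name): a dict with "fovy" (degrees; the focal length in pixels is half the picture's height over the tangent of half this angle, whatever the lens; pixels are square), "cx", "cy" (the principal point, pixels), "xyz" and "rotation" of the camera in the world. Camera axes: x right, y up, looking along -z (the intrinsics and any distortion apply to the point x, -y, -z); pixel columns grow to the right and rows downward; lengths in mm; the calibration is good to about 2 mm. A picture is of the moment at which its call begins. calibration takes no time and is no camera call.
- arm.sign_off(): hands the job in; it is judged then, once.
The state is a dict: "clock": time; "joint_positions": joint angles; "qd": joint speeds; "joint_torque": joint torques, N m; "tool_pos": TCP position; "tcp_rot": TCP orientation; "force": force on the tool from outside, world axes, zero at the start; "torque": the same for the moment, N m; "width": opening from 0.0 (shut) to 1.0 (fully open); "grip_force": force on a finger pad.
Only numpy, scipy, OpenCV 4.12 (cv2) and the standard library are available. Lean on these libraries where they do the work, as an engineer would, in place of code of your own. Each camera call takes 0.05 s, during which the arm holds its last target. There are 200 camera calls.

## Working session

There is one attempt and no reset: what is moved stays moved. The work goes in short steps, Python scripts to look and compute and a tool call to move; the robot and the scene stay as the last step left them, time stands still between calls to the robot, and variables do not carry over. Pictures are saved under pics/ and viewed, at most 10 in all, crops included, and the job is handed in when it is done.

Besides the shell and the picture viewer there is one more tool, called after ">>>" as name(argument=value, ...), one argument or row to a line, values as JSON. drive_tool: Moves the arm, as the interface text tells. Its arguments: {"type":"object","properties":{"moves":{"type":"array","items":{"type":"object","properties":{"ax":{"type":"number"},"ay":{"type":"number"},"az":{"type":"number"},"x":{"type":"number"},"y":{"type":"number"},"z":{"type":"number"},"grip":{"type":"number"}}}}},"required":["moves"]}

```bash
ls; mkdir -p pics
python3 - <<'E'
from workcell import observe, eyes, arm
import cv2,numpy as np
for n in("side","top"):
    p,d=eyes.camera(n); c=eyes.calibration(n); print(n,c)
    cv2.imwrite(f"pics/{n}0.png",p[:,:,::-1]); np.save(f"{n}0.npy",d)
print(observe())
E
```

```text
pics
side {'fovy': 42.99995592541679, 'cx': 318.5768130667524, 'cy': 235.7867878833726, 'xyz': array([  101.15843961, -1228.86288019,   666.63778834]), 'rotation': array([ 0.54891382, -0.09383634, -0.12192549,  0.82159755])}
top {'fovy': 56.4495710315439, 'cx': 319.72125045643855, 'cy': 240.90425056496525, 'xyz': array([ 389.14343671, -116.60076937, 1246.61286042]), 'rotation': array([ 0.03079588, -0.03591932, -0.7026215 ,  0.70998905])}
{'clock': 0.1, 'joint_positions': array([-1.31766088e+00,  9.18306480e-02,  1.23176375e+00,  6.48905264e-06,
        1.81977300e+00, -5.67165446e-02]), 'qd': array([-0.00124109, -0.00250075, -0.00279042,  0.0009111 ,  0.00080943,
       -0.00072512]), 'joint_torque': array([ 2.92788762e-03, -4.60216498e+01, -4.19219542e+01,  5.75798686e-05,
        1.05455422e-02,  2.88609260e-05]), 'tool_pos': array([ 182.88148389, -571.19812309,  230.23670478]), 'tcp_rot': array([ 9.88022441e-01,  1.54307707e-01, -8.38779654e-05, -8.83401476e-04]), 'force': array([-0.03225925, -0.16419262,  0.3225856 ]), 'torque': array([ 0.05576003,  0.01214231, -0.0506765 ]), 'grip_force': 0.0, 'width': 0.9998095862030384}
```

View pics/top0.png

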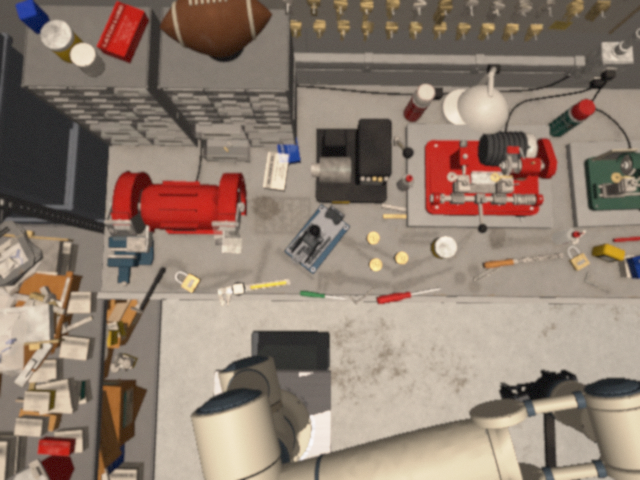

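View pics/side0.png

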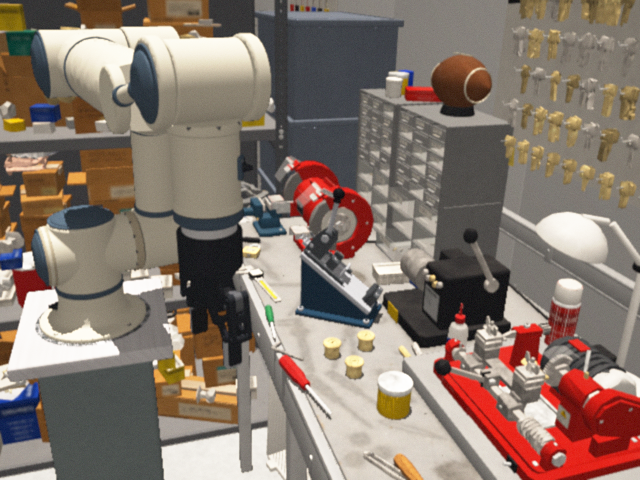

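The top view shows the vice at about (318,238). Three brass candidates sit at (374,238), (376,265) and (401,258), the tin is at (445,247) and the padlock is at (187,281) (another one at (580,259)). Image right is the robot's right, so the cylinder meant is the one at (401,258). I'll confirm that in a crop and measure it.

```bash
cat > h.py <<'E'
import numpy as np,cv2
from scipy.spatial.transform import Rotation as R
from workcell import observe, eyes, arm
def cam(n):
    c=eyes.calibration(n); f=240/np.tan(np.radians(c["fovy"])/2)
    return f,c["cx"],c["cy"],np.array(c["xyz"]),R.from_quat(c["rotation"]).as_matrix()
def onplane(n,u,v,z):
    f,cx,cy,o,M=cam(n); d=M@np.array([(u-cx)/f,-(v-cy)/f,-1]); return o+d*(z-o[2])/d[2]
def proj(n,p):
    f,cx,cy,o,M=cam(n); q=(np.atleast_2d(p)-o)@M; return np.c_[cx-f*q[:,0]/q[:,2],cy+f*q[:,1]/q[:,2]]
def cloud(n,d):
    f,cx,cy,o,M=cam(n); v,u=np.mgrid[:480,:640]
    P=np.stack([(u-cx)/f*d,-(v-cy)/f*d,-d],-1)@M.T+o; P[d==0]=np.nan; return P
def grab(n,name):
    p,d=eyes.camera(n); b=p[:,:,::-1].copy(); cv2.imwrite(f"pics/{name}.png",b); np.save(f"{name}.npy",d); return b,d
E
python3 - <<'E'
from h import *
t=cv2.imread("pics/top0.png"); s=cv2.imread("pics/side0.png")
P=cloud("top",np.load("top0.npy")); Q=cloud("side",np.load("side0.npy"))
hsv=cv2.cvtColor(t,cv2.COLOR_BGR2HSV)
m=((hsv[...,0]>15)&(hsv[...,0]<35)&(hsv[...,1]>70)&(hsv[...,2]>120)).astype(np.uint8)
n,l,st,ce=cv2.connectedComponentsWithStats(m)
for i in range(1,n):
    if st[i,4]>40 and 350<ce[i,0]<470 and 220<ce[i,1]<290:
        print(st[i],ce[i],onplane("top",*ce[i],30)[:2],np.nanmedian(P[l==i],0))
print("bench z",np.nanmedian(P[270:285,300:360,2]),np.nanmedian(P[245:260,470:480,2]))
# vice: points above the bench near it
for nm,C in(("top",P),("side",Q)):
    print(nm,np.isfinite(C).mean())
    k=np.isfinite(C[...,2])&(C[...,2]>15)&(C[...,0]>330)&(C[...,0]<480)&(C[...,1]>-190)&(C[...,1]<10)&(C[...,2]<330)
    A=C[k]; print(nm,len(A),A.min(0),A.max(0)); 
    np.save(nm+"_vice.npy",A)
a=cv2.resize(t[190:300,270:470],(800,440),interpolation=cv2.INTER_CUBIC)
cv2.imwrite("pics/c1.png",a)
b=cv2.resize(s[180:420,280:440],(400,600),interpolation=cv2.INTER_CUBIC)
cv2.imwrite("pics/c2.png",b)
E
```

```text
[366 231  14  14 155] [372.80645161 237.57419355] [ 515.08777768 -270.07489768] [ 515.26196295 -270.59231957   29.45846262]
[395 251  14  14 158] [401.34810127 257.68987342] [ 460.78364731 -347.92477305] [ 460.089068   -348.43510692   29.42120599]
[369 258  14  14 152] [375.43421053 264.23026316] [ 442.21767486 -277.15263987] [ 442.73238176 -277.27311561   29.46659635]
bench z 0.2565204124441607 0.020576180451143955
top 0.99609375
top 584 [ 351.80132411 -173.68186618   15.06452507] [479.94903562 -40.29701801 191.96749508]
side 0.9956119791666667
side 1933 [ 353.25871012 -175.83897963   15.08586641] [479.98821539 -56.82664216 194.17736693]
```

View pics/c1.png

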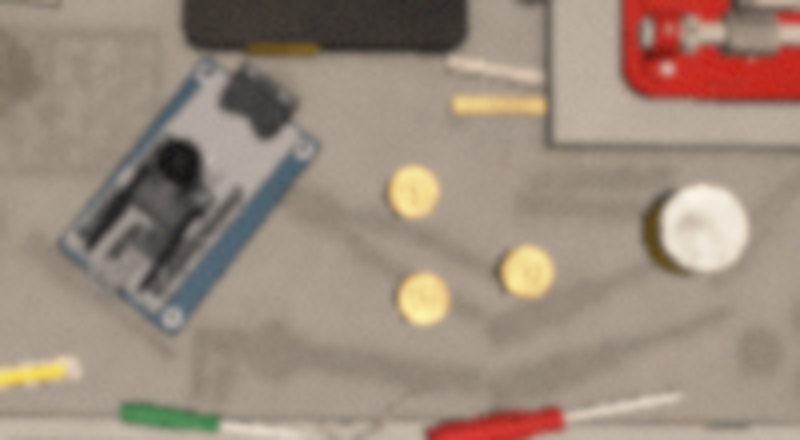

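View pics/c2.png

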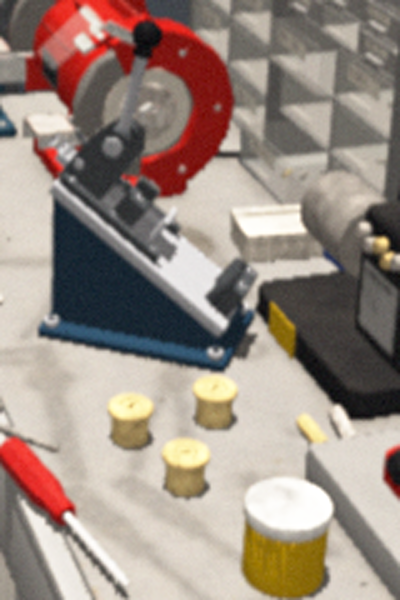

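The crops confirm it. The three look-alikes are at top pixels (373,238), (375,264) and (401,258), and all stand flange up. The one at (401,258), at world (460.5, -348), is farthest to the robot's right, so I take that one. The vice's low end with the V jaw is upper right in the top view, near pixel (335,214). Next I'll measure the vice pose.

```bash
cat > vice.py <<'E'
from h import *
def bedfit(P,mask):
    A=P[mask]; c=A.mean(0)
    for _ in range(5):
        n=np.linalg.svd(A-c,full_matrices=False)[2][2]; n*=np.sign(n[2]); r=(A-c)@n
        A=A[abs(r)<2.5]; c=A.mean(0)
    return c,n,len(A)
E
python3 - <<'E'
from vice import *
t=cv2.imread("pics/top0.png"); hsv=cv2.cvtColor(t,cv2.COLOR_BGR2HSV)
P=cloud("top",np.load("top0.npy")); Q=cloud("side",np.load("side0.npy"))
# blue base
m=((hsv[...,0]>95)&(hsv[...,0]<120)&(hsv[...,1]>80)).astype(np.uint8); m[:, :280]=0;m[:,360:]=0;m[:200]=0;m[285:]=0
pts=np.argwhere(m)[:,::-1].astype(np.float32); r=cv2.minAreaRect(pts); b=cv2.boxPoints(r)
print("rect",r); W=np.array([onplane("top",*p,10) for p in b]); print(W.round(1), W.mean(0).round(1), [np.linalg.norm(W[i]-W[i-1]) for i in range(4)])
# bed bare part in both views: light-grey, low saturation, above bench
s=cv2.imread("pics/side0.png")
for nm,C,im in(("top",P,t),("side",Q,s)):
    h=cv2.cvtColor(im,cv2.COLOR_BGR2HSV)
    k=np.isfinite(C[...,2])&(C[...,2]>45)&(C[...,2]<130)&(h[...,1]<50)&(h[...,2]>120)
    k&=np.hypot(C[...,0]-W.mean(0)[0],C[...,1]-W.mean(0)[1])<95
    c,n,N=bedfit(C,k); yaw=np.arctan2(n[1],n[0])+np.pi
    print(nm,k.sum(),N,c.round(1),n.round(3),"slope",np.degrees(np.arccos(n[2])),"yaw",np.degrees(yaw))
E
```

```text
rect ((342.0, 231.0), (0.0, 0.0), 0.0)
[[ 534.6 -186.7   10. ]
 [ 534.6 -186.7   10. ]
 [ 534.6 -186.7   10. ]
 [ 534.6 -186.7   10. ]] [ 534.6 -186.7   10. ] [np.float64(0.0), np.float64(0.0), np.float64(0.0), np.float64(0.0)]
top 489 208 [ 544.7 -147.3   61.1] [ 0.477 -0.385  0.79 ] slope 37.817332429468365 yaw 141.0971744440321
side 787 308 [ 520.5 -153.1   74.5] [ 0.416 -0.394  0.82 ] slope 34.948554311612874 yaw 136.49837571924004
```

Run:
```python
from vice import *
t=cv2.imread("pics/top0.png"); hsv=cv2.cvtColor(t,cv2.COLOR_BGR2HSV)
P=cloud("top",np.load("top0.npy")); Q=cloud("side",np.load("side0.npy"))
print(hsv[250:262:2,325],hsv[236,334])
# base outline: anything in the top view that is blue-ish
m=((hsv[...,0]>90)&(hsv[...,0]<125)&(hsv[...,1]>70)).astype(np.uint8); m[:, :280]=0;m[:,352:]=0;m[:203]=0;m[275:]=0
n,l,st,ce=cv2.connectedComponentsWithStats(m); print([x for x in st if x[4]>10])
keep=np.isin(l,[i for i in range(1,n) if st[i,4]>10])
pts=np.argwhere(keep)[:,::-1]
W=np.array([onplane("top",u,v,8)[:2] for u,v in pts]).astype(np.float32)
r=cv2.minAreaRect(W); print("rect world",r, cv2.boxPoints(r).round(1))
cc=np.array(r[0])
for nm,C in(("top",P),("side",Q)):
    im=cv2.imread(f"pics/{nm}0.png"); h=cv2.cvtColor(im,cv2.COLOR_BGR2HSV)
    k=np.isfinite(C[...,2])&(C[...,2]>55)&(C[...,2]<110)&(h[...,1]<40)&(h[...,2]>120)&(np.hypot(C[...,0]-cc[0],C[...,1]-cc[1])<80)
    c,nn,N=bedfit(C,k); yaw=np.arctan2(nn[1],nn[0])+np.pi
    print(nm,k.sum(),N,c.round(1),nn.round(3),"slope",np.degrees(np.arccos(nn[2])),"yaw",np.degrees(yaw))
# knob: dark blob top
A=np.concatenate([P[(P[...,2]>235)&(P[...,2]<300)&(np.hypot(P[...,0]-cc[0],P[...,1]-cc[1])<90)]]); print("top knob",len(A),A.mean(0),A.max(0))
B=Q[(Q[...,2]>245)&(Q[...,2]<300)&(np.hypot(Q[...,0]-cc[0],Q[...,1]-cc[1])<90)]; print("side knob",len(B),B.mean(0),B.max(0))
```

```text
[[104  53 115]
 [102  67 115]
 [101  77 112]
 [100  56 110]
 [120   5 108]
 [ 16  35 152]] [ 13  15 152]
[array([     0,      0,    640,    480, 307111], dtype=int32), array([318, 230,  26,  33,  88], dtype=int32)]
rect world ((491.5868225097656, -155.25978088378906), (7.330774307250977, 111.57524871826172), 52.42508316040039) [[ 445.1 -124.1]
 [ 533.6 -192.2]
 [ 538.  -186.4]
 [ 449.6 -118.3]]
top 323 220 [ 534.5 -142.3   68.2] [ 0.457 -0.36   0.814] slope 35.545855909702055 yaw 141.78173052857977
side 591 358 [ 528.5 -144.3   73.4] [ 0.434 -0.371  0.821] slope 34.813795619473204 yaw 139.46774868929003
top knob 113 [ 505.47838409 -110.53237561  278.84888366] [518.08654636 -99.45406867 287.39474582]
side knob 175 [ 504.08105554 -117.71128066  269.92156457] [ 518.61180583 -103.71403658  287.05754598]
```

Run:
```python
from vice import *
P=cloud("top",np.load("top0.npy")); Q=cloud("side",np.load("side0.npy"))
cc=np.array([513,-116]); yaw=np.radians(141.8); xv=np.array([np.cos(yaw),np.sin(yaw)]); yv=np.array([-xv[1],xv[0]])
for nm,C in(("top",P),("side",Q)):
    k=(C[...,2]>4)&(C[...,2]<320)&(np.hypot(C[...,0]-cc[0],C[...,1]-cc[1])<112); A=C[k]
    d=A[:,:2]-cc; u=d@xv; v=d@yv; z=A[:,2]
    lo=(z<25)
    r=cv2.minAreaRect(A[lo][:,:2].astype(np.float32)); print(nm,"base rect",r)
    print(" low pts u",np.percentile(u[lo],[1,3,97,99]).round(1),"v",np.percentile(v[lo],[1,3,97,99]).round(1))
    # bed: points within 3mm of the nominal plane
    w=z-(57.7+(u+45.4)*np.tan(np.radians(35)))
    for a,b in((-40,-20),(-20,0),(0,20)):
        q=(u>a)&(u<b)&(abs(w)<7); print(" bed",a,q.sum(),"w med",np.median(w[q]).round(2),"v",np.percentile(v[q],[2,98]).round(1))
    hi=z>255; print(" knob u,v,z",u[hi].mean().round(1),v[hi].mean().round(1),z[hi].mean().round(1),"u rng",np.percentile(u[hi],[5,95]).round(1),"v rng",np.percentile(v[hi],[5,95]).round(1))
    # height profile above bed along the middle
    for a in range(-75,50,5):
        q=(u>a)&(u<a+5)&(abs(v)<9); 
        if q.sum() and nm=="top": print("  ",a,q.sum(),np.percentile(w[q]*.819,[10,50,90]).round(1))
```

```text
top base rect ((515.8097534179688, -117.20657348632812), (220.60137939453125, 214.28250122070312), 48.773433685302734)
 low pts u [-106.1  -97.5   83.4   97.9] v [-97.3 -84.9  88.3 104.2]
 bed -40 167 w med 1.22 v [-35.9  35.1]
 bed -20 46 w med 1.32 v [-36.8  36.2]
 bed 0 30 w med 2.35 v [-37.   36.5]
 knob u,v,z 8.9 0.4 280.2 u rng [-1.3 19.2] v rng [-9.8 10.1]
   -75 14 [16.6 20.6 26.7]
   -70 15 [ 8.1 12.6 16.3]
   -65 13 [ 0.   4.2 10.1]
   -60 11 [-1.   0.4  2.2]
   -55 11 [-1.1  2.2  5.2]
   -50 12 [-1.1  1.6  4. ]
   -45 11 [0.  1.5 2.7]
   -40 11 [-0.8  2.3  3.2]
   -35 12 [-0.6  1.   2.9]
   -30 11 [-0.8  0.5  4.7]
   -25 2 [29.8 29.8 29.9]
   -20 7 [27.1 29.1 31.5]
   -15 7 [19.5 24.3 27.6]
   -10 4 [11.3 17.2 21.9]
   -5 15 [ 30.6 155.2 156.9]
   0 22 [ 32.3 155.6 157.4]
   5 28 [ 30.4 153.2 156.8]
   10 22 [ 30.9 150.  153.3]
   15 30 [ 67.7 144.  147.4]
   20 22 [ 68.6  90.1 106.7]
   25 17 [64.6 70.3 79.4]
   30 17 [58.2 62.  64.8]
   35 22 [13.2 35.8 58.6]
   40 12 [11.6 18.7 20.6]
   45 13 [19.2 24.9 29.3]
side base rect ((503.5738525390625, -143.1964874267578), (165.6975860595703, 221.90597534179688), 69.30279541015625)
 low pts u [-104.8  -98.4   74.2   90.2] v [-54.4 -43.9  88.3 101.6]
 bed -40 218 w med 4.16 v [-33.2  39.1]
 bed -20 149 w med 3.37 v [-31.8  39.6]
 bed 0 102 w med 3.5 v [-15.8  39.8]
 knob u,v,z 5.1 7.4 273.5 u rng [-4.7 15.3] v rng [-0.5 13.7]
```

Vice pose from the top view: centre (513,-116), yaw 141.8°. The bed edges are symmetric about it and the knob agrees within 1 mm. Seat is about (555.4,-149.4,70) and the knob about (506,-110.5,271). Next I'll work out the approach moves.

```bash
cat > go.py <<'E'
from h import *
YAW=141.8; CC=np.array([513,-116,0.]); V=R.from_euler("z",YAW,degrees=True)
def vw(p): return CC+V.apply(p)
def tool(tilt): # tool x along vice x (tilt 0), z down; tilt leans z to vice +x
    return V*R.from_euler("x",180,degrees=True)*R.from_euler("y",tilt,degrees=True)
def go(p,tilt,base=None):
    s=observe(); p0,r0=(s["tool_pos"],R.from_quat(s["tcp_rot"])) if base is None else base
    print("target",np.round(p,1),"shift m",(r0.inv().apply(np.array(p)-p0)/1e3).round(4),"turn deg",np.degrees((r0.inv()*tool(tilt)).as_rotvec()).round(1))
    return np.array(p),tool(tilt)
def st():
    s=observe(); print({k:np.round(s[k],3) for k in("clock","joint_positions","tool_pos","force","width","grip_force")})
E
python3 - <<'E'
from go import *
go([460.5,-348.2,120],0); go([460.5,-348.2,8],0)
E
```

```text
target [ 460.5 -348.2  120. ] shift m [ 0.3324 -0.1275  0.1105] turn deg [-1.00e-01 -1.00e-01 -1.24e+02]
target [ 460.5 -348.2    8. ] shift m [ 0.3324 -0.1273  0.2225] turn deg [-1.00e-01 -1.00e-01 -1.24e+02]
```

>>> drive_tool(
  moves=[
    {"x": 0.332, "y": -0.127, "z": 0.08, "az": -62, "grip": -1},
    {"x": 0.332, "y": -0.127, "z": 0.08, "az": -62, "grip": -1},
    {"x": 0.332, "y": -0.127, "z": 0.08, "az": -62, "grip": -1},
    {"x": 0.332, "y": -0.127, "z": 0.08, "az": -62, "grip": -1},
    {"x": 0.332, "y": -0.127, "z": 0.08, "az": -62, "grip": -1},
    {"x": 0.332, "y": -0.127, "z": 0.08, "az": -62, "grip": -1},
    {"x": 0.332, "y": -0.127, "z": 0.11, "az": -124, "grip": -1},
    {"x": 0.332, "y": -0.127, "z": 0.11, "az": -124, "grip": -1},
    {"x": 0.332, "y": -0.127, "z": 0.11, "az": -124, "grip": -1},
    {"x": 0.332, "y": -0.127, "z": 0.11, "az": -124, "grip": -1},
    {"x": 0.332, "y": -0.127, "z": 0.11, "az": -124, "grip": -1},
    {"x": 0.332, "y": -0.127, "z": 0.11, "az": -124, "grip": -1},
    {"x": 0.332, "y": -0.127, "z": 0.11, "az": -124, "grip": -1},
    {"x": 0.332, "y": -0.127, "z": 0.11, "az": -124, "grip": -1},
    {"x": 0.332, "y": -0.127, "z": 0.11, "az": -124, "grip": -1},
  ],
)

```text
invalid input
```

Run:
```python
from go import *
st(); go([460.5,-348.2,8],0)
```

```text
{'clock': np.float64(0.1), 'joint_positions': array([-1.318,  0.092,  1.232,  0.   ,  1.82 , -0.057]), 'tool_pos': array([ 182.881, -571.198,  230.237]), 'force': array([-0.032, -0.164,  0.323]), 'width': np.float64(1.0), 'grip_force': np.float64(0.0)}
target [ 460.5 -348.2    8. ] shift m [ 0.3324 -0.1273  0.2225] turn deg [-1.00e-01 -1.00e-01 -1.24e+02]
```

>>> drive_tool(
  moves=[
    {"ax": 0, "ay": 0, "az": -62, "x": 0.332, "y": -0.127, "z": 0.08, "grip": -1},
    {"ax": 0, "ay": 0, "az": -62, "x": 0.332, "y": -0.127, "z": 0.08, "grip": -1},
    {"ax": 0, "ay": 0, "az": -62, "x": 0.332, "y": -0.127, "z": 0.08, "grip": -1},
    {"ax": 0, "ay": 0, "az": -62, "x": 0.332, "y": -0.127, "z": 0.08, "grip": -1},
    {"ax": 0, "ay": 0, "az": -62, "x": 0.332, "y": -0.127, "z": 0.08, "grip": -1},
    {"ax": 0, "ay": 0, "az": -62, "x": 0.332, "y": -0.127, "z": 0.08, "grip": -1},
    {"ax": 0, "ay": 0, "az": -124, "x": 0.332, "y": -0.127, "z": 0.11, "grip": -1},
    {"ax": 0, "ay": 0, "az": -124, "x": 0.332, "y": -0.127, "z": 0.11, "grip": -1},
    {"ax": 0, "ay": 0, "az": -124, "x": 0.332, "y": -0.127, "z": 0.11, "grip": -1},
    {"ax": 0, "ay": 0, "az": -124, "x": 0.332, "y": -0.127, "z": 0.11, "grip": -1},
    {"ax": 0, "ay": 0, "az": -124, "x": 0.332, "y": -0.127, "z": 0.11, "grip": -1},
    {"ax": 0, "ay": 0, "az": -124, "x": 0.332, "y": -0.127, "z": 0.11, "grip": -1},
    {"ax": 0, "ay": 0, "az": -124, "x": 0.332, "y": -0.127, "z": 0.11, "grip": -1},
    {"ax": 0, "ay": 0, "az": -124, "x": 0.332, "y": -0.127, "z": 0.11, "grip": -1},
  ],
)

```text
clock: 1.85
tool_pos: [460.3, -349.2, 120.9]
tcp_rot: [0.329, 0.944, 0.0, -0.0]
force: [-0.6, 0.4, -0.8]
width: 1.001
grip_force: 0.0
```

Run:
```python
from go import *
st(); go([460.5,-348.2,8],0)
```

```text
{'clock': np.float64(1.85), 'joint_positions': array([-0.708,  0.038,  1.481,  0.   ,  1.623, -1.608]), 'tool_pos': array([ 460.261, -349.179,  120.941]), 'force': array([-0.601,  0.38 , -0.756]), 'width': np.float64(1.001), 'grip_force': np.float64(0.0)}
target [ 460.5 -348.2    8. ] shift m [0.0003 0.0009 0.1129] turn deg [ 0.  -0.  -0.2]
```

>>> drive_tool(
  moves=[
    {"ax": 0, "ay": 0, "az": 0, "x": 0, "y": 0.001, "z": 0.05, "grip": -1},
    {"ax": 0, "ay": 0, "az": 0, "x": 0, "y": 0.001, "z": 0.09, "grip": -1},
    {"ax": 0, "ay": 0, "az": 0, "x": 0, "y": 0.001, "z": 0.113, "grip": -1},
    {"ax": 0, "ay": 0, "az": 0, "x": 0, "y": 0.001, "z": 0.113, "grip": -1},
    {"ax": 0, "ay": 0, "az": 0, "x": 0, "y": 0.001, "z": 0.113, "grip": 1},
    {"ax": 0, "ay": 0, "az": 0, "x": 0, "y": 0.001, "z": 0.113, "grip": 1},
    {"ax": 0, "ay": 0, "az": 0, "x": 0, "y": 0.001, "z": 0.113, "grip": 1},
    {"ax": 0, "ay": 0, "az": 0, "x": 0, "y": 0.001, "z": 0.113, "grip": 1},
    {"ax": 0, "ay": 0, "az": 0, "x": 0, "y": 0.001, "z": 0.113, "grip": 1},
    {"ax": 0, "ay": 0, "az": 0, "x": 0, "y": 0.001, "z": 0.113, "grip": 1},
    {"ax": 0, "ay": 0, "az": 0, "x": 0, "y": 0.001, "z": 0.113, "grip": 1},
    {"ax": 0, "ay": 0, "az": 0, "x": 0, "y": 0.001, "z": 0.113, "grip": 1},
  ],
)

```text
clock: 3.35
tool_pos: [461.7, -349.2, 10.1]
tcp_rot: [0.328, 0.945, -0.001, 0.001]
force: [-1.3, 0.2, 6.2]
width: 0.366
grip_force: 59.3
```

Run:
```python
from go import *
st()
mid=vw([-54,0,70]); n=V.apply([-np.sin(np.radians(35)),0,np.cos(np.radians(35))]); up=V.apply([np.cos(np.radians(35)),0,np.sin(np.radians(35))])
z0=observe()["tool_pos"][2]
off=z0-15
a=mid+up*4+n*(off+70); b=mid+up*4+n*(off+1)
print(n.round(3))
h=[460,-348,z0+112]
r=go([h[0],h[1],h[2]],0); go([560,-200,230],35); go(a,35); go(b,35)
```

```text
{'clock': np.float64(3.35), 'joint_positions': array([-0.706,  0.103,  1.613, -0.   ,  1.422, -1.609]), 'tool_pos': array([ 461.717, -349.162,   10.12 ]), 'force': array([-1.264,  0.187,  6.176]), 'width': np.float64(0.366), 'grip_force': np.float64(59.285)}
[ 0.451 -0.355  0.819]
target [ 460.  -348.   122.1] shift m [ 0.0018 -0.0002 -0.112 ] turn deg [-0.   0.2 -0.1]
target [ 560 -200  230] shift m [ 0.0146  0.1779 -0.22  ] turn deg [ 0.  35.2 -0.1]
target [ 582.2 -170.5  125.6] shift m [ 0.0157  0.2149 -0.1156] turn deg [ 0.  35.2 -0.1]
target [ 551.1 -146.    69.1] shift m [ 0.0554  0.2149 -0.0592] turn deg [ 0.  35.2 -0.1]
```

>>> drive_tool(
  moves=[
    {"ax": 0, "ay": 0, "az": 0, "x": 0, "y": 0, "z": -0.02, "grip": 1},
    {"ax": 0, "ay": 0, "az": 0, "x": 0, "y": 0, "z": -0.07, "grip": 1},
    {"ax": 0, "ay": 0, "az": 0, "x": 0, "y": 0, "z": -0.12, "grip": 1},
    {"ax": 0, "ay": 0, "az": 0, "x": 0, "y": 0, "z": -0.12, "grip": 1},
    {"ax": 0, "ay": 0, "az": 0, "x": 0, "y": 0, "z": -0.12, "grip": 1},
  ],
)

```text
clock: 3.98
tool_pos: [461.0, -348.4, 128.6]
tcp_rot: [0.328, 0.945, -0.0, 0.0]
force: [-0.1, 0.6, -0.6]
width: 0.374
grip_force: 59.6
```

Run:
```python
from go import *
st(); b,d=grab("side","s1")
p=proj("side",observe()["tool_pos"])[0]; print(p)
u,v=p.astype(int); cv2.imwrite("pics/s1c.png",cv2.resize(b[v-70:v+50,u-70:u+70],(700,600),interpolation=cv2.INTER_CUBIC))
```

```text
{'clock': np.float64(3.975), 'joint_positions': array([-0.706,  0.035,  1.47 ,  0.   ,  1.636, -1.609]), 'tool_pos': array([ 460.958, -348.401,  128.561]), 'force': array([-0.087,  0.563, -0.554]), 'width': np.float64(0.374), 'grip_force': np.float64(59.604)}
[354.70046702 314.60818618]
```

View pics/s1c.png

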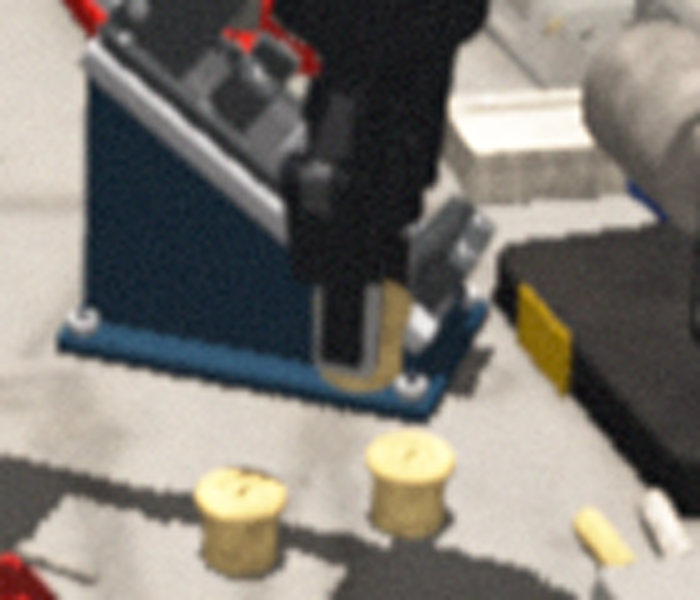

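Gripped: fingers at crop (345,330), with the brass foot just below the tips, upright, and the other two cylinders untouched. Now over to the vice.

```bash
cat >> go.py <<'E'
c35,s35=np.cos(np.radians(35)),np.sin(np.radians(35))
def seat(up,h): return vw([-54,0,70])+V.apply([c35,0,s35])*up+V.apply([-s35,0,c35])*h
E
python3 - <<'E'
from go import *
go([545,-200,230],35); go(seat(4,-5+60),35); go(seat(4,-5+4),35)
E
```

```text
target [ 545 -200  230] shift m [ 0.0255  0.1686 -0.1027] turn deg [ 0.  34.9 -0. ]
target [ 577.7 -166.9  117.3] shift m [0.0202 0.2148 0.01  ] turn deg [ 0.  34.9 -0. ]
target [ 552.4 -147.    71.5] shift m [0.0522 0.2148 0.0559] turn deg [ 0.  34.9 -0. ]
```

>>> drive_tool(
  moves=[
    {"ax": 0, "ay": 10, "az": 0, "x": 0.005, "y": 0.05, "z": -0.05, "grip": 1},
    {"ax": 0, "ay": 20, "az": 0, "x": 0.01, "y": 0.1, "z": -0.08, "grip": 1},
    {"ax": 0, "ay": 30, "az": 0, "x": 0.015, "y": 0.14, "z": -0.1, "grip": 1},
    {"ax": 0, "ay": 35, "az": 0, "x": 0.018, "y": 0.17, "z": -0.1, "grip": 1},
    {"ax": 0, "ay": 35, "az": 0, "x": 0.018, "y": 0.2, "z": -0.07, "grip": 1},
    {"ax": 0, "ay": 35, "az": 0, "x": 0.02, "y": 0.215, "z": -0.03, "grip": 1},
    {"ax": 0, "ay": 35, "az": 0, "x": 0.02, "y": 0.215, "z": 0.01, "grip": 1},
    {"ax": 0, "ay": 35, "az": 0, "x": 0.02, "y": 0.215, "z": 0.01, "grip": 1},
    {"ax": 0, "ay": 35, "az": 0, "x": 0.02, "y": 0.215, "z": 0.01, "grip": 1},
  ],
)

```text
clock: 5.15
tool_pos: [578.3, -167.4, 119.1]
tcp_rot: [0.313, 0.901, 0.099, -0.284]
force: [-0.3, 0.5, -0.2]
width: 0.363
grip_force: 59.9
```

Run:
```python
from go import *
st(); go(seat(4,-5+10),35);go(seat(4,-5+2),35)
b,d=grab("side","s2"); cv2.imwrite("pics/s2c.png",cv2.resize(b[180:350,260:430],(600,600),interpolation=cv2.INTER_CUBIC))
```

```text
{'clock': np.float64(5.15), 'joint_positions': array([-0.419,  0.639,  0.863,  0.18 ,  2.228, -1.255]), 'tool_pos': array([ 578.296, -167.431,  119.092]), 'force': array([-0.345,  0.484, -0.174]), 'width': np.float64(0.363), 'grip_force': np.float64(59.853)}
target [ 555.1 -149.1   76.4] shift m [-0.0003  0.      0.0519] turn deg [ 0.  -0.  -0.1]
target [ 551.5 -146.3   69.8] shift m [-0.0003 -0.      0.0599] turn deg [ 0.  -0.  -0.1]
```

View pics/s2c.png

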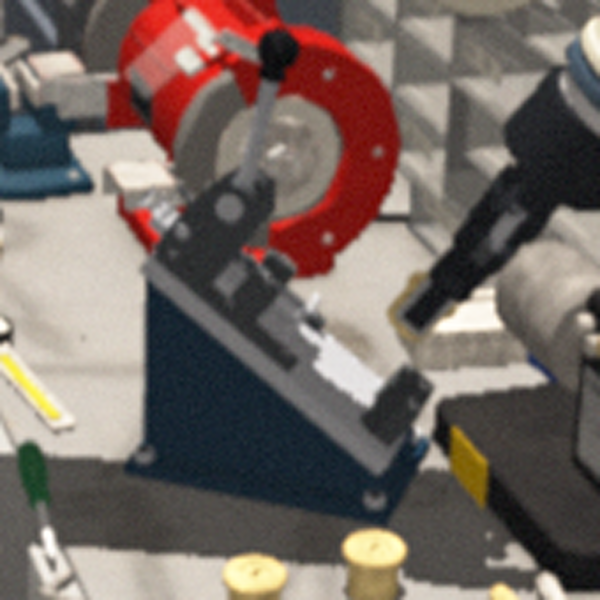

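The crop shows the held cylinder at (410,305), its axis along the bed normal above the bare bed. The V jaw is at (395,405) and the pad at (315,310). Descending along the tool axis.

>>> drive_tool(
  moves=[
    {"ax": 0, "ay": 0, "az": 0, "x": 0, "y": 0, "z": 0.03, "grip": 1},
    {"ax": 0, "ay": 0, "az": 0, "x": 0, "y": 0, "z": 0.05, "grip": 1},
    {"ax": 0, "ay": 0, "az": 0, "x": 0, "y": 0, "z": 0.055, "grip": 1},
    {"ax": 0, "ay": 0, "az": 0, "x": 0, "y": 0, "z": 0.057, "grip": 1},
    {"ax": 0, "ay": 0, "az": 0, "x": 0, "y": 0, "z": 0.057, "grip": 1},
    {"ax": 0, "ay": 0, "az": 0, "x": 0, "y": 0, "z": 0.057, "grip": 1},
  ],
)

```text
clock: 5.95
tool_pos: [553.2, -147.4, 72.3]
tcp_rot: [0.313, 0.901, 0.098, -0.283]
force: [-0.1, -0.5, -0.3]
width: 0.367
grip_force: 59.8
```

>>> drive_tool(
  moves=[
    {"ax": 0, "ay": 0, "az": 0, "x": 0, "y": 0, "z": 0.002, "grip": 1},
    {"ax": 0, "ay": 0, "az": 0, "x": 0, "y": 0, "z": 0.002, "grip": 1},
    {"ax": 0, "ay": 0, "az": 0, "x": 0, "y": 0, "z": 0.002, "grip": 1},
  ],
)

```text
clock: 6.32
tool_pos: [551.8, -146.3, 69.9]
tcp_rot: [0.312, 0.901, 0.099, -0.284]
force: [-0.5, -0.5, -1.0]
width: 0.367
grip_force: 59.8
```

>>> drive_tool(
  moves=[
    {"ax": 0, "ay": 0, "az": 0, "x": 0, "y": 0, "z": 0.002, "grip": 1},
    {"ax": 0, "ay": 0, "az": 0, "x": 0, "y": 0, "z": 0.002, "grip": 1},
    {"ax": 0, "ay": 0, "az": 0, "x": 0, "y": 0, "z": 0.002, "grip": 1},
  ],
)

```text
clock: 6.7
tool_pos: [551.3, -145.9, 69.0]
tcp_rot: [0.313, 0.901, 0.098, -0.283]
force: [2.5, -1.8, 3.6]
width: 0.37
grip_force: 60.4
```

>>> drive_tool(
  moves=[
    {"ax": 0, "ay": 0, "az": 0, "x": 0, "y": 0, "z": 0.001, "grip": 1},
    {"ax": 0, "ay": 0, "az": 0, "x": 0, "y": 0, "z": 0.001, "grip": 1},
    {"ax": 0, "ay": 0, "az": 0, "x": 0, "y": 0, "z": 0.001, "grip": 1},
  ],
)

```text
clock: 7.08
tool_pos: [551.3, -145.8, 69.0]
tcp_rot: [0.313, 0.902, 0.098, -0.282]
force: [4.3, -3.6, 7.3]
width: 0.37
grip_force: 60.7
```

Touched the bed at the expected height. Sliding it gently down the bed until it meets the V.

>>> drive_tool(
  moves=[
    {"ax": 0, "ay": 0, "az": 0, "x": -0.001, "y": 0, "z": -0.001, "grip": 1},
    {"ax": 0, "ay": 0, "az": 0, "x": -0.002, "y": 0, "z": -0.001, "grip": 1},
    {"ax": 0, "ay": 0, "az": 0, "x": -0.002, "y": 0, "z": -0.001, "grip": 1},
    {"ax": 0, "ay": 0, "az": 0, "x": -0.002, "y": 0, "z": -0.001, "grip": 1},
  ],
)

```text
clock: 7.58
tool_pos: [552.2, -146.5, 68.3]
tcp_rot: [0.312, 0.901, 0.099, -0.284]
force: [1.4, -1.3, 7.4]
width: 0.368
grip_force: 60.5
```

>>> drive_tool(
  moves=[
    {"ax": 0, "ay": 0, "az": 0, "x": -0.001, "y": 0, "z": 0, "grip": 1},
    {"ax": 0, "ay": 0, "az": 0, "x": -0.0015, "y": 0, "z": 0, "grip": 1},
    {"ax": 0, "ay": 0, "az": 0, "x": -0.0015, "y": 0, "z": 0, "grip": 1},
    {"ax": 0, "ay": 0, "az": 0, "x": -0.0015, "y": 0, "z": 0, "grip": 1},
  ],
)

```text
clock: 8.07
tool_pos: [553.2, -147.2, 67.5]
tcp_rot: [0.312, 0.901, 0.099, -0.284]
force: [1.2, -0.8, 7.1]
width: 0.368
grip_force: 60.5
```

>>> drive_tool(
  moves=[
    {"ax": 0, "ay": 0, "az": 0, "x": -0.001, "y": 0, "z": 0, "grip": 1},
    {"ax": 0, "ay": 0, "az": 0, "x": -0.0015, "y": 0, "z": 0, "grip": 1},
    {"ax": 0, "ay": 0, "az": 0, "x": -0.0015, "y": 0, "z": 0, "grip": 1},
    {"ax": 0, "ay": 0, "az": 0, "x": -0.0015, "y": 0, "z": 0, "grip": 1},
  ],
)

```text
clock: 8.57
tool_pos: [554.2, -147.9, 66.6]
tcp_rot: [0.312, 0.901, 0.099, -0.284]
force: [0.6, -1.2, 7.3]
width: 0.37
grip_force: 60.5
```

>>> drive_tool(
  moves=[
    {"ax": 0, "ay": 0, "az": 0, "x": -0.001, "y": 0, "z": 0, "grip": 1},
    {"ax": 0, "ay": 0, "az": 0, "x": -0.0015, "y": 0, "z": 0, "grip": 1},
    {"ax": 0, "ay": 0, "az": 0, "x": -0.0015, "y": 0, "z": 0, "grip": 1},
    {"ax": 0, "ay": 0, "az": 0, "x": -0.0015, "y": 0, "z": 0, "grip": 1},
  ],
)

```text
clock: 9.07
tool_pos: [554.6, -148.2, 66.2]
tcp_rot: [0.312, 0.901, 0.099, -0.285]
force: [-1.0, 1.2, 9.3]
width: 0.371
grip_force: 60.5
```

Force along the bed rises and motion stalls, so it is in the V. Releasing and withdrawing along the normal.

>>> drive_tool(
  moves=[
    {"ax": 0, "ay": 0, "az": 0, "x": 0.0005, "y": 0, "z": -0.0005, "grip": 0},
    {"ax": 0, "ay": 0, "az": 0, "x": 0.0005, "y": 0, "z": -0.0005, "grip": 0},
    {"ax": 0, "ay": 0, "az": 0, "x": 0.0005, "y": 0, "z": -0.0005, "grip": -0.4},
    {"ax": 0, "ay": 0, "az": 0, "x": 0.0005, "y": 0, "z": -0.0005, "grip": -0.4},
    {"ax": 0, "ay": 0, "az": 0, "x": 0.0005, "y": 0, "z": -0.0005, "grip": -0.4},
    {"ax": 0, "ay": 0, "az": 0, "x": 0.0005, "y": 0, "z": -0.02, "grip": -0.4},
    {"ax": 0, "ay": 0, "az": 0, "x": 0.0005, "y": 0, "z": -0.06, "grip": -0.4},
    {"ax": 0, "ay": 0, "az": 0, "x": 0.0005, "y": 0, "z": -0.1, "grip": 1},
    {"ax": 0, "ay": 0, "az": 0, "x": 0.0005, "y": 0, "z": -0.1, "grip": 1},
  ],
)

```text
clock: 10.2
tool_pos: [601.3, -185.4, 149.6]
tcp_rot: [0.313, 0.902, 0.098, -0.281]
force: [-0.0, -0.1, -0.2]
width: 0.279
grip_force: 0.0
```

```bash
cat > look.py <<'E'
from go import *
import sys
def look(tag):
    b,d=grab("side","s"+tag); cv2.imwrite(f"pics/s{tag}c.png",cv2.resize(b[180:330,280:430],(600,600),interpolation=cv2.INTER_CUBIC))
    # bed-frame profiles from both cameras: s up the bed from the seat axis, h above the bed
    for n in("side","top"):
        if n=="top": b,d=grab("top","t"+tag)
        C=cloud(n,d); q=V.inv().apply(C.reshape(-1,3)-CC); e=q-[-54,0,70]
        s=e[:,0]*c35+e[:,2]*s35; h=-e[:,0]*s35+e[:,2]*c35+15; v=q[:,1]
        hs=cv2.cvtColor(b,cv2.COLOR_BGR2HSV).reshape(-1,3)
        br=(hs[:,0]>14)&(hs[:,0]<36)&(hs[:,1]>70)&(abs(v)<40)&(abs(s)<40)&(h>3)&(h<45)
        print(n,"brass",br.sum(),"s",np.percentile(s[br],[3,50,97]).round(1) if br.sum() else "","v",np.percentile(v[br],[3,50,97]).round(1) if br.sum() else "","h",np.percentile(h[br],[50,97]).round(1) if br.sum() else "")
        for nm,v0,v1,h0,h1 in(("pad",-11,11,20,34),("head",-21,21,22,34)):
            k=(v>v0)&(v<v1)&(h>h0)&(h<h1)&(s>12)&(s<85)&~br; print("  ",nm,k.sum(),np.histogram(s[k],np.arange(12,88,4))[0])
E
python3 - <<'E'
from look import *
st(); look("3")
E
```

```text
{'clock': np.float64(10.2), 'joint_positions': array([-0.427,  0.719,  0.694,  0.186,  2.311, -1.246]), 'tool_pos': array([ 601.308, -185.375,  149.571]), 'force': array([-0.011, -0.079, -0.229]), 'width': np.float64(0.279), 'grip_force': np.float64(0.0)}
side brass 244 s [-15.1  -0.8  13.1] v [-11.5   9.5  16.8] h [29.6 35.7]
   pad 68 [ 3  0  0  0  0  0  0  0  0  3 11  8  7  8  6  8  6  5]
   head 95 [ 1  0  0  0  0  0  0  0  0  6 20  6  6  5  4 13 18 12]
top brass 46 s [-13.2   8.8  16. ] v [-17.8 -10.9  -4.8] h [28.8 33.9]
   pad 21 [0 0 0 0 0 0 0 0 0 2 4 3 1 1 0 2 1 4]
   head 20 [0 0 0 0 0 0 0 0 0 2 4 3 1 0 0 2 1 4]
```

View pics/s3c.png

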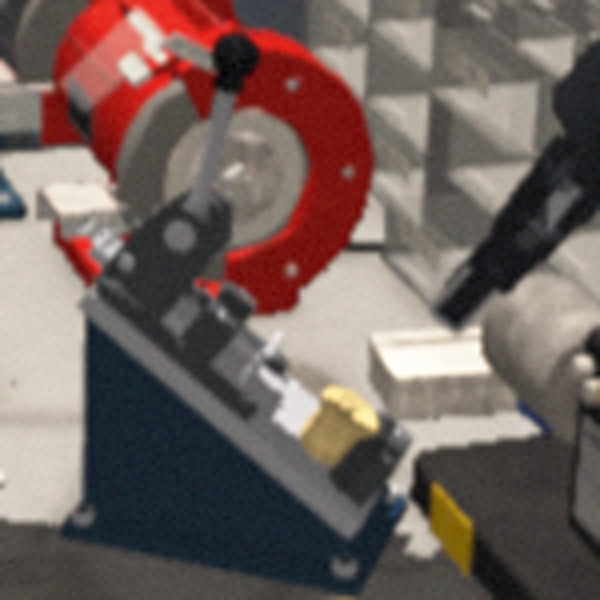

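The cylinder stands seated in the V, at crop (340,425). The pad is well clear of it at (270,350), and the lever is at rest with its knob at (237,62). Moving to the lever.

Run:
```python
from go import *
b=go(vw([-30,0,258]),0); go(vw([-15,0,258]),0,b)
```

```text
target [ 536.6 -134.6  258. ] shift m [ 0.13   -0.0002 -0.0454] turn deg [  0.  -35.   -0.1]
target [ 524.8 -125.3  258. ] shift m [0.015 0.    0.   ] turn deg [0. 0. 0.]
```

>>> drive_tool(
  moves=[
    {"ax": 0, "ay": -10, "az": 0, "x": 0.03, "y": 0, "z": -0.045, "grip": 1},
    {"ax": 0, "ay": -20, "az": 0, "x": 0.07, "y": 0, "z": -0.06, "grip": 1},
    {"ax": 0, "ay": -30, "az": 0, "x": 0.11, "y": 0, "z": -0.055, "grip": 1},
    {"ax": 0, "ay": -35, "az": 0, "x": 0.13, "y": 0, "z": -0.045, "grip": 1},
    {"ax": 0, "ay": -35, "az": 0, "x": 0.13, "y": 0, "z": -0.045, "grip": 1},
    {"ax": 0, "ay": -35, "az": 0, "x": 0.13, "y": 0, "z": -0.045, "grip": 1},
    {"ax": 0, "ay": -35, "az": 0, "x": 0.13, "y": 0, "z": -0.045, "grip": 1},
  ],
)

```text
clock: 11.18
tool_pos: [537.0, -134.9, 256.6]
tcp_rot: [0.328, 0.945, 0.0, -0.001]
force: [-0.2, 0.3, -0.2]
width: 0.002
grip_force: 0.0
```

>>> drive_tool(
  moves=[
    {"ax": 0, "ay": 0, "az": 0, "x": 0.01, "y": 0, "z": 0, "grip": 1},
    {"ax": 0, "ay": 0, "az": 0, "x": 0.018, "y": 0, "z": 0, "grip": 1},
    {"ax": 0, "ay": 0, "az": 0, "x": 0.024, "y": 0, "z": 0, "grip": 1},
    {"ax": 0, "ay": 0, "az": 0, "x": 0.024, "y": 0, "z": 0, "grip": 1},
  ],
)

```text
clock: 11.68
tool_pos: [518.0, -119.7, 259.3]
tcp_rot: [0.328, 0.945, -0.0, 0.002]
force: [3.6, -4.2, 2.9]
width: -0.002
grip_force: 2.5
```

Run:
```python
from go import *
st(); s=observe(); print(V.inv().apply(s["tool_pos"]-CC), V.inv().apply(s["force"]))
```

```text
{'clock': np.float64(11.675), 'joint_positions': array([-2.910e-01, -8.800e-02,  1.360e+00, -1.000e-03,  1.866e+00,
       -1.194e+00]), 'tool_pos': array([ 517.974, -119.718,  259.342]), 'force': array([ 3.56 , -4.168,  2.916]), 'width': np.float64(-0.002), 'grip_force': np.float64(2.485)}
[-6.20795674e+00 -1.53942228e-01  2.59341595e+02] [-5.37477335  1.07402675  2.91570542]
```

>>> drive_tool(
  moves=[
    {"ax": 0, "ay": 0, "az": 0, "x": 0.01, "y": 0, "z": 0, "grip": 1},
    {"ax": 0, "ay": 0, "az": 0, "x": 0.02, "y": 0, "z": 0, "grip": 1},
    {"ax": 0, "ay": 0, "az": 0, "x": 0.026, "y": 0, "z": 0, "grip": 1},
    {"ax": 0, "ay": 0, "az": 0, "x": 0.026, "y": 0, "z": 0, "grip": 1},
  ],
)

```text
clock: 12.18
tool_pos: [497.5, -103.7, 259.2]
tcp_rot: [0.328, 0.945, -0.0, 0.001]
force: [2.6, -4.7, 1.9]
width: -0.005
grip_force: 2.7
```

>>> drive_tool(
  moves=[
    {"ax": 0, "ay": 0, "az": 0, "x": 0.003, "y": 0, "z": 0, "grip": 1},
    {"ax": 0, "ay": 0, "az": 0, "x": 0.003, "y": 0, "z": 0, "grip": 1},
  ],
)

```text
clock: 12.42
tool_pos: [495.3, -102.0, 259.0]
tcp_rot: [0.328, 0.945, -0.0, 0.001]
force: [3.2, -5.1, 3.8]
width: 0.002
grip_force: 2.9
```

>>> drive_tool(
  moves=[
    {"ax": 0, "ay": 0, "az": 0, "x": 0.003, "y": 0, "z": 0, "grip": 1},
    {"ax": 0, "ay": 0, "az": 0, "x": 0.003, "y": 0, "z": 0, "grip": 1},
  ],
)

```text
clock: 12.68
tool_pos: [494.7, -101.6, 259.1]
tcp_rot: [0.329, 0.944, -0.001, 0.004]
force: [11.4, -10.2, 1.5]
width: 0.005
grip_force: 7.7
```

>>> drive_tool(
  moves=[
    {"ax": 0, "ay": 0, "az": 0, "x": 0.003, "y": 0, "z": 0, "grip": 1},
    {"ax": 0, "ay": 0, "az": 0, "x": 0.003, "y": 0, "z": 0, "grip": 1},
  ],
)

```text
clock: 12.92
tool_pos: [494.3, -101.3, 259.2]
tcp_rot: [0.329, 0.944, -0.002, 0.007]
force: [20.9, -15.4, -1.1]
width: 0.003
grip_force: 13.2
```

Full stroke found: the stop is at TCP vice x of about 23. Retracting so the lever springs back, then checking the jaw.

>>> drive_tool(
  moves=[
    {"ax": 0, "ay": 0, "az": 0, "x": -0.015, "y": 0, "z": 0, "grip": 1},
    {"ax": 0, "ay": 0, "az": 0, "x": -0.03, "y": 0, "z": 0, "grip": 1},
    {"ax": 0, "ay": 0, "az": 0, "x": -0.045, "y": 0, "z": 0, "grip": 1},
    {"ax": 0, "ay": 0, "az": 0, "x": -0.054, "y": 0, "z": 0, "grip": 1},
    {"ax": 0, "ay": 0, "az": 0, "x": -0.054, "y": 0, "z": 0, "grip": 1},
    {"ax": 0, "ay": 0, "az": 0, "x": -0.054, "y": 0, "z": 0, "grip": 1},
  ],
)

```text
clock: 13.68
tool_pos: [532.3, -130.8, 258.3]
tcp_rot: [0.328, 0.945, 0.0, -0.0]
force: [0.2, 0.1, -0.2]
width: 0.001
grip_force: 0.0
```

```bash
cat >> look.py <<'E'
from scipy.ndimage import gaussian_filter1d
def strip(tag):
    "brightness along the bed at v=+16 (head only) and v=-? in the side view, by projecting points of the bed frame"
    out=[]
    for tg in tag:
        b=cv2.imread(f"pics/s{tg}.png",0).astype(np.float32); s=np.arange(10,90,1.)
        M=[]
        for v in np.arange(-10,11,2.):
            P=np.array([vw(np.array([-54,0,70])+np.array([c35,0,s35])*a+np.array([-s35,0,c35])*(-15+29)+np.array([0,v,0])) for a in s])
            p=proj("side",P).astype(np.float32); M.append(cv2.remap(b,p[None,:,0],p[None,:,1],cv2.INTER_LINEAR)[0])
        out.append(np.mean(M,0)); print(tg,out[-1].round().astype(int)[::2])
    return out
E
python3 - <<'E'
from look import *
st(); look("4"); o=strip(["3","4"])
E
```

```text
{'clock': np.float64(13.675), 'joint_positions': array([-0.303, -0.041,  1.317,  0.   ,  1.866, -1.207]), 'tool_pos': array([ 532.311, -130.794,  258.289]), 'force': array([ 0.228,  0.08 , -0.169]), 'width': np.float64(0.001), 'grip_force': np.float64(0.0)}
side brass 242 s [-15.3  -0.8  13.2] v [-10.6   9.4  16.4] h [28.8 35.4]
   pad 74 [ 0  1  0  0  0  0  1 11  9  6  6  9  9  3  3  3  6  7]
   head 129 [ 0  1  0  0  0  0  1 22  6  5  6  7 17 11 13 11 15 14]
top brass 0 s  v  h 
   pad 53 [ 0  0  0  0  0  0  0  3 13  3  0  0  2  5  4  5  5 11]
   head 84 [ 0  0  0  0  0  0  0  5 13  1  0  0  4 10  7 13  9 17]
3 [160 171 189 189 172 160 157 159 159 160 165 165 162 159 152 133 116 111
 112 123 147 180 194 176 148 136 135 135 136 134 125 102  72  64  62  65
  74  90  95  82]
4 [120 120 123 136 146 146 146 146 146 147 149 150 150 152 140 119 106 109
 117 119 121 128 128 129 123 106  73  55  59  70  85 103 101  85  74  74
  73  66  58  60]
```

View pics/s4c.png

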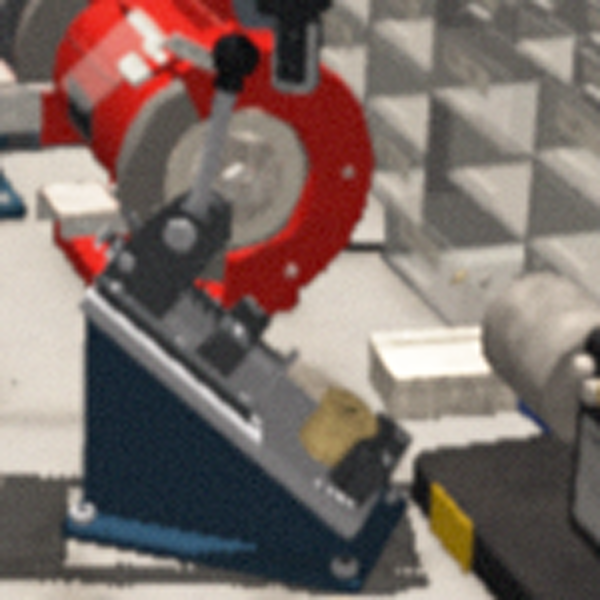

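The crop shows the lever sprung back with the knob at (237,60), and the jaw moved about 10 mm (from about 3 to 13 mm). The cylinder is still in the V. Second stroke.

>>> drive_tool(
  moves=[
    {"ax": 0, "ay": 0, "az": 0, "x": 0.015, "y": 0, "z": 0, "grip": 1},
    {"ax": 0, "ay": 0, "az": 0, "x": 0.03, "y": 0, "z": 0, "grip": 1},
    {"ax": 0, "ay": 0, "az": 0, "x": 0.042, "y": 0, "z": 0, "grip": 1},
    {"ax": 0, "ay": 0, "az": 0, "x": 0.049, "y": 0, "z": 0, "grip": 1},
    {"ax": 0, "ay": 0, "az": 0, "x": 0.052, "y": 0, "z": 0, "grip": 1},
    {"ax": 0, "ay": 0, "az": 0, "x": 0.052, "y": 0, "z": 0, "grip": 1},
    {"ax": 0, "ay": 0, "az": 0, "x": 0.052, "y": 0, "z": 0, "grip": 1},
    {"ax": 0, "ay": 0, "az": 0, "x": 0.037, "y": 0, "z": 0, "grip": 1},
    {"ax": 0, "ay": 0, "az": 0, "x": 0.022, "y": 0, "z": 0, "grip": 1},
    {"ax": 0, "ay": 0, "az": 0, "x": 0.007, "y": 0, "z": 0, "grip": 1},
    {"ax": 0, "ay": 0, "az": 0, "x": 0, "y": 0, "z": 0, "grip": 1},
    {"ax": 0, "ay": 0, "az": 0, "x": 0, "y": 0, "z": 0, "grip": 1},
    {"ax": 0, "ay": 0, "az": 0, "x": 0, "y": 0, "z": 0, "grip": 1},
  ],
)

```text
clock: 15.4
tool_pos: [532.3, -130.8, 258.2]
tcp_rot: [0.328, 0.945, 0.0, -0.0]
force: [0.0, 0.0, -0.0]
width: -0.002
grip_force: 0.0
```

Run:
```python
from look import *
st(); look("5"); o=strip(["4","5"])
```

```text
{'clock': np.float64(15.4), 'joint_positions': array([-0.303, -0.041,  1.317,  0.   ,  1.866, -1.207]), 'tool_pos': array([ 532.334, -130.827,  258.227]), 'force': array([ 0.027,  0.038, -0.037]), 'width': np.float64(-0.002), 'grip_force': np.float64(0.0)}
side brass 239 s [-15.4  -0.7  13. ] v [-10.1   9.3  16.4] h [29.5 35.3]
   pad 82 [ 0  1  0  0  3 10  9  7  7  6  8  7  5  7  4  7  0  1]
   head 129 [ 0  1  0  0  5 19  8  6  6  5 11 14 12 12 12 18  0  0]
top brass 0 s  v  h 
   pad 44 [ 0  0  0  0  0  2  1  3  1  1  3  4  7  4  4 11  3  0]
   head 70 [ 0  0  0  0  0  2  2  1  1  1  5  7 10  7  9 19  6  0]
4 [120 120 123 136 146 146 146 146 146 147 149 150 150 152 140 119 106 109
 117 119 121 128 128 129 123 106  73  55  59  70  85 103 101  85  74  74
  73  66  58  60]
5 [119 119 125 134 144 147 145 145 146 143 131 115 109 123 137 131 121 120
 118 120 117 104  74  49  46  56  60  64  69  70  69  73  79  76  74  74
  69  62  59  61]
```

The jaw moved 8 mm, to 21 mm. Third stroke.

>>> drive_tool(
  moves=[
    {"ax": 0, "ay": 0, "az": 0, "x": 0.015, "y": 0, "z": 0, "grip": 1},
    {"ax": 0, "ay": 0, "az": 0, "x": 0.03, "y": 0, "z": 0, "grip": 1},
    {"ax": 0, "ay": 0, "az": 0, "x": 0.042, "y": 0, "z": 0, "grip": 1},
    {"ax": 0, "ay": 0, "az": 0, "x": 0.049, "y": 0, "z": 0, "grip": 1},
    {"ax": 0, "ay": 0, "az": 0, "x": 0.052, "y": 0, "z": 0, "grip": 1},
    {"ax": 0, "ay": 0, "az": 0, "x": 0.052, "y": 0, "z": 0, "grip": 1},
    {"ax": 0, "ay": 0, "az": 0, "x": 0.052, "y": 0, "z": 0, "grip": 1},
    {"ax": 0, "ay": 0, "az": 0, "x": 0.037, "y": 0, "z": 0, "grip": 1},
    {"ax": 0, "ay": 0, "az": 0, "x": 0.022, "y": 0, "z": 0, "grip": 1},
    {"ax": 0, "ay": 0, "az": 0, "x": 0.007, "y": 0, "z": 0, "grip": 1},
    {"ax": 0, "ay": 0, "az": 0, "x": 0, "y": 0, "z": 0, "grip": 1},
    {"ax": 0, "ay": 0, "az": 0, "x": 0, "y": 0, "z": 0, "grip": 1},
    {"ax": 0, "ay": 0, "az": 0, "x": 0, "y": 0, "z": 0, "grip": 1},
  ],
)

```text
clock: 17.12
tool_pos: [532.3, -130.8, 258.2]
tcp_rot: [0.328, 0.945, 0.0, -0.0]
force: [0.7, 0.6, -0.3]
width: 0.003
grip_force: 0.0
```

Run:
```python
from look import *
st(); look("6"); o=strip(["6"])
```

```text
{'clock': np.float64(17.125), 'joint_positions': array([-0.303, -0.041,  1.317,  0.   ,  1.866, -1.207]), 'tool_pos': array([ 532.323, -130.835,  258.224]), 'force': array([ 0.685,  0.563, -0.274]), 'width': np.float64(0.003), 'grip_force': np.float64(0.0)}
side brass 241 s [-15.4  -1.   13.1] v [-11.2   9.6  16.7] h [28.  35.5]
   pad 80 [ 0  1  2  8 10  8  7  6  8  6  6  4  6  6  0  1  0  1]
   head 134 [ 0  1  2 17 10  7  7  3 14 16 14 11 18 14  0  0  0  0]
top brass 0 s  v  h 
   pad 39 [ 0  0  0  0  1  0  0  0  3  6  7  2  5 12  3  0  0  0]
   head 65 [ 0  0  0  0  0  0  0  0  5 10 12  6  7 21  4  0  0  0]
6 [119 119 123 134 145 143 129 112 107 119 135 142 145 148 144 133 117  95
  64  49  47  54  59  58  57  51  48  56  78 105 120 118 101  80  74  73
  67  63  59  62]
```

The jaw is at 29 mm. Fourth stroke.

>>> drive_tool(
  moves=[
    {"ax": 0, "ay": 0, "az": 0, "x": 0.015, "y": 0, "z": 0, "grip": 1},
    {"ax": 0, "ay": 0, "az": 0, "x": 0.03, "y": 0, "z": 0, "grip": 1},
    {"ax": 0, "ay": 0, "az": 0, "x": 0.042, "y": 0, "z": 0, "grip": 1},
    {"ax": 0, "ay": 0, "az": 0, "x": 0.049, "y": 0, "z": 0, "grip": 1},
    {"ax": 0, "ay": 0, "az": 0, "x": 0.052, "y": 0, "z": 0, "grip": 1},
    {"ax": 0, "ay": 0, "az": 0, "x": 0.052, "y": 0, "z": 0, "grip": 1},
    {"ax": 0, "ay": 0, "az": 0, "x": 0.052, "y": 0, "z": 0, "grip": 1},
    {"ax": 0, "ay": 0, "az": 0, "x": 0.037, "y": 0, "z": 0, "grip": 1},
    {"ax": 0, "ay": 0, "az": 0, "x": 0.022, "y": 0, "z": 0, "grip": 1},
    {"ax": 0, "ay": 0, "az": 0, "x": 0.007, "y": 0, "z": 0, "grip": 1},
    {"ax": 0, "ay": 0, "az": 0, "x": 0, "y": 0, "z": 0, "grip": 1},
    {"ax": 0, "ay": 0, "az": 0, "x": 0, "y": 0, "z": 0, "grip": 1},
    {"ax": 0, "ay": 0, "az": 0, "x": 0, "y": 0, "z": 0, "grip": 1},
  ],
)

```text
clock: 18.85
tool_pos: [532.3, -130.9, 258.3]
tcp_rot: [0.328, 0.945, 0.0, -0.0]
force: [-0.7, -0.2, -0.2]
width: -0.0
grip_force: 0.0
```

Run:
```python
from look import *
st(); look("7"); o=strip(["7"])
```

```text
{'clock': np.float64(18.85), 'joint_positions': array([-0.303, -0.041,  1.317,  0.   ,  1.866, -1.207]), 'tool_pos': array([ 532.326, -130.856,  258.257]), 'force': array([-0.67 , -0.166, -0.191]), 'width': np.float64(-0.0), 'grip_force': np.float64(0.0)}
side brass 238 s [-15.6  -0.9  12.7] v [-10.6   9.5  16.8] h [29.6 35.8]
   pad 70 [2 8 9 7 6 8 6 4 2 4 5 7 0 1 0 0 0 1]
   head 124 [ 2 17 12  5  3  5 14 16  7 13 14 16  0  0  0  0  0  0]
top brass 0 s  v  h 
   pad 33 [ 0  0  0  0  0  0  0  3  4  7  4 14  1  0  0  0  0  0]
   head 66 [ 0  0  0  0  0  0  2  7  7 12 11 26  1  0  0  0  0  0]
7 [119 119 115 109 106 110 124 137 142 142 142 145 140 120  81  51  47  56
  62  61  57  50  45  46  59  87 109 121 128 128 124 117 101  81  71  70
  68  63  57  61]
```

View pics/s7c.png

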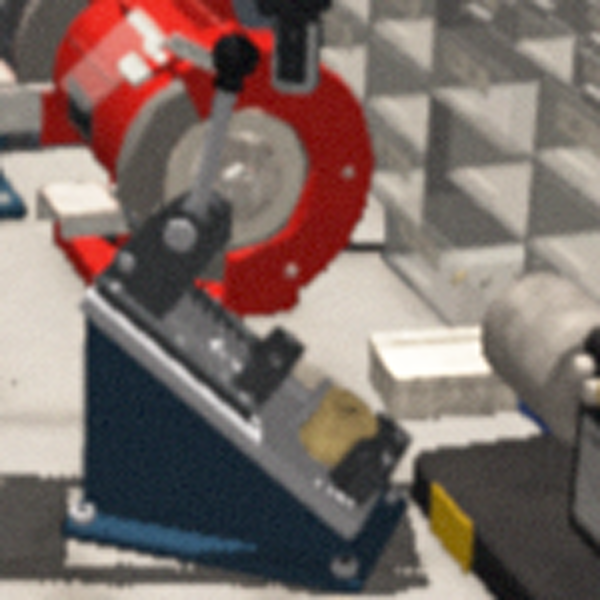

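The pad now just meets the cylinder, at crop (310,375), with the jaw at about 37 mm. One more stroke.

>>> drive_tool(
  moves=[
    {"ax": 0, "ay": 0, "az": 0, "x": 0.015, "y": 0, "z": 0, "grip": 1},
    {"ax": 0, "ay": 0, "az": 0, "x": 0.03, "y": 0, "z": 0, "grip": 1},
    {"ax": 0, "ay": 0, "az": 0, "x": 0.042, "y": 0, "z": 0, "grip": 1},
    {"ax": 0, "ay": 0, "az": 0, "x": 0.049, "y": 0, "z": 0, "grip": 1},
    {"ax": 0, "ay": 0, "az": 0, "x": 0.053, "y": 0, "z": 0, "grip": 1},
    {"ax": 0, "ay": 0, "az": 0, "x": 0.053, "y": 0, "z": 0, "grip": 1},
    {"ax": 0, "ay": 0, "az": 0, "x": 0.053, "y": 0, "z": 0, "grip": 1},
    {"ax": 0, "ay": 0, "az": 0, "x": 0.037, "y": 0, "z": 0, "grip": 1},
    {"ax": 0, "ay": 0, "az": 0, "x": 0.022, "y": 0, "z": 0, "grip": 1},
    {"ax": 0, "ay": 0, "az": 0, "x": 0.007, "y": 0, "z": 0, "grip": 1},
    {"ax": 0, "ay": 0, "az": 0, "x": 0, "y": 0, "z": 0, "grip": 1},
    {"ax": 0, "ay": 0, "az": 0, "x": 0, "y": 0, "z": 0, "grip": 1},
    {"ax": 0, "ay": 0, "az": 0, "x": 0, "y": 0, "z": 0, "grip": 1},
  ],
)

```text
clock: 20.58
tool_pos: [532.3, -130.8, 258.3]
tcp_rot: [0.328, 0.945, 0.0, -0.0]
force: [-0.5, 1.2, -0.7]
width: 0.0
grip_force: 0.0
```

Run:
```python
from look import *
st(); look("8"); o=strip(["7","8"])
```

```text
{'clock': np.float64(20.575), 'joint_positions': array([-0.303, -0.041,  1.317,  0.   ,  1.866, -1.207]), 'tool_pos': array([ 532.33 , -130.81 ,  258.267]), 'force': array([-0.459,  1.203, -0.726]), 'width': np.float64(0.0), 'grip_force': np.float64(0.0)}
side brass 238 s [-15.1  -0.7  13. ] v [-9.7 10.2 17. ] h [29.7 35.3]
   pad 67 [ 1  7 12  8  6  6  3  5  7  5  5  0  1  0  1  0  0  0]
   head 122 [ 1 18 11  4  4 17 15  8 14 17 13  0  0  0  0  0  0  0]
top brass 0 s  v  h 
   pad 28 [ 0  0  0  0  0  0  1  2  3  8 13  1  0  0  0  0  0  0]
   head 55 [ 0  0  0  0  0  3  3  5  8 12 23  1  0  0  0  0  0  0]
7 [119 119 115 109 106 110 124 137 142 142 142 145 140 120  81  51  47  56
  62  61  57  50  45  46  59  87 109 121 128 128 124 117 101  81  71  70
  68  63  57  61]
8 [118 119 116 109 106 111 126 138 141 141 130  96  59  45  48  55  56  55
  53  48  45  50  72  96 110 115 118 120 124 127 126 116  98  82  78  74
  67  63  59  60]
```

View pics/s8c.png

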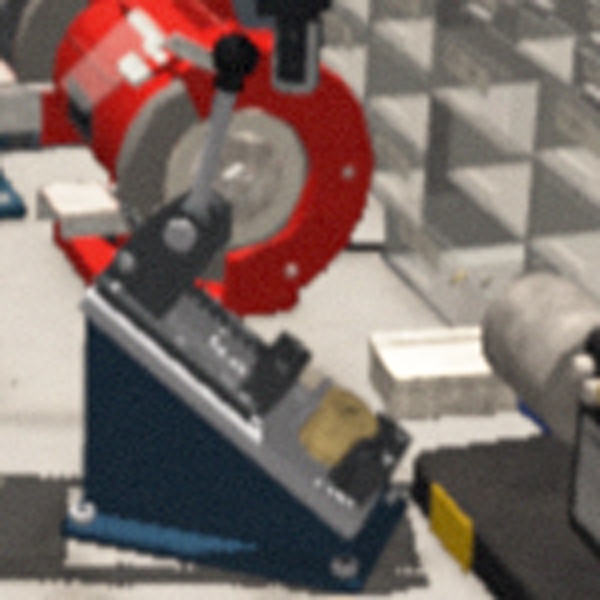

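The head advanced about 5.5 mm while the pad stayed on the cylinder, so the pad is pressed about 5.5 mm. The lever is back at rest and the cylinder is seated. Backing off, then handing in.

>>> drive_tool(
  moves=[
    {"ax": 0, "ay": 0, "az": 0, "x": -0.03, "y": 0, "z": -0.03, "grip": 1},
    {"ax": 0, "ay": 0, "az": 0, "x": -0.05, "y": 0, "z": -0.05, "grip": 1},
    {"ax": 0, "ay": 0, "az": 0, "x": -0.05, "y": 0, "z": -0.05, "grip": 1},
    {"ax": 0, "ay": 0, "az": 0, "x": -0.05, "y": 0, "z": -0.05, "grip": 1},
    {"ax": 0, "ay": 0, "az": 0, "x": -0.05, "y": 0, "z": -0.05, "grip": 1},
  ],
)

```text
clock: 21.3
tool_pos: [571.2, -161.5, 307.4]
tcp_rot: [0.327, 0.945, 0.0, -0.001]
force: [0.1, -0.8, -0.3]
width: -0.001
grip_force: 0.0
```

Run:
```python
from workcell import arm
print(arm.sign_off())
```

```text
the job is handed in; nothing more can be done
None
```

I handed the job in at about 21 s, and sign-off returned no verdict: the cylinder stands face up in the V jaw, five full strokes left the pad pushed in about 5.5 mm by the camera images, the lever is sprung back, and the arm is clear.

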